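# Load the prism carrier into the UV disinfector

### The job

Take the tall prism carrier from the steel tray and push it upright down through the spring flap door in the top of the UV disinfector until it is fully home on the interlock plate at the bottom of the well, then draw back so that the door springs shut over it. Push gently, stop as soon as you feel it bottom out, and never force the carrier. Leave everything else where it stands.

Things in the scene. Friction and masses are not known exactly. Their poses are not given: they have to be found in the camera images.
- carrier_center (a point): Centre (37 mm up) of the loose prism carrier, the tallest thing in the tray: upright grey plastic block, 28 (x) x 60 (y) x 74 (z) mm, 0.13 to 0.22 kg, flat top, clear windows in the broad faces showing two small prisms. z is up, y along the 60 mm side. It fits the slot either way round (half turn about z).
- slot (a point): Centre of the slot, level with the disinfector's top, 129 mm above the table. x runs across the slot, y along it, z up. The well goes straight down, 31 (x) x 63 (y) mm, with a bevelled lead-in rim 4 mm wide all round. Shut fingers have room to follow the carrier down.
- disinfector: Top-loading UV disinfector, a fixed white box 100 (x) x 124 (y) x 129 (z) mm; origin at the centre of its underside. Leaf springs on the narrow sides of the well, met once the carrier's lower end is 45 mm below the rim, rub on the carrier: it stays where it is left and needs a push of 4 to 8 N all the way down.
- flap_far (a joint): Angle of the +x leaf of the steel flap door in the slot (two leaves, 17 mm each, hinged along the long sides 8 mm below the rim, meeting in the middle): 0 shut (level), 1.57 hanging down. The door takes about 5 N to push open. It holds up a carrier let go with under 27 mm of it below the rim, and shuts only when the carrier's top is over 26 mm below the rim and the slot is clear.
- flap_near (a joint): Angle of the -x leaf of the flap door, likewise: 0 shut, 1.57 hanging down.
- interlock (a joint): Travel (m) of the sprung plate on the seat at the bottom of the well: 0 free, 0.003 fully pressed (3 N), then a hard stop; over 0.0015 the carrier is home. The seat is on a hidden adjusting screw: at home the carrier's top is 28 to 41 mm below the rim, different each time and only to be felt: the push force climbs steeply there; 15 N is ample.
- tray: Fixed shallow steel instrument tray 190 (x) x 330 (y) mm, floor 2 mm above the table, rim 15 mm high; origin at the centre of its underside. The carrier, a low flat prism case (22 mm high) and a small dropper bottle (62 mm high) stand in it in a row along y about 100 mm apart, in any order.
- spray_c (a point): Centre (75 mm up) of the tall white bottle on the table, a bystander.
- cup_c (a point): Centre (37 mm up) of the steel cup on the table, a bystander.
- prism_case: The low grey prism case in the tray, 44 x 70 x 22 mm, a bystander; origin at the centre of its underside.
- drops: The small white dropper bottle in the tray, 25 mm across and 62 mm high, a bystander; origin at the centre of its underside.
- occluder: Black eye-occluder paddle lying on the table, 175 mm long, a bystander.
- penlight: Steel penlight lying on the table, 130 mm long, a bystander.
- lens_box: White card lens box on the table, 50 x 160 x 35 mm, a bystander.
There are look-alikes about, which are no part of the job. Leave any blue or red look-alike of the part that bears carrier_center alone.

How it is judged (in metres and radians):
At the end, for the whole second after the job is handed in: The carrier stands upright (within 0.1 rad) in the well, centred within 5 mm, its top more than 25 mm below the rim and the interlock plate pressed more than 1.5 mm; both leaves of the flap are shut (under 0.12 rad) above it (value of joint interlock above 0.0015 m and value of joint each of flap_far, flap_near below 0.12 rad and horizontal distance between carrier_center and slot below 0.005 m and z of carrier_center in the frame of slot below -0.062 m and angle between carrier_center's own z axis and vertical below 0.1 rad); the robot touches nothing.
It fails at once if the carrier is forced: more than 42 N between it and the disinfector, about 13 N of side springs included (contact force between carrier and disinfector above 42 N).
It fails at once if a bystander is moved more than 30 mm (distance of any of prism_case, drops, spray_c, cup_c, occluder, penlight, lens_box from where it was at the start of the episode above 0.03 m).
It also fails if it takes over 58 s, if anything falls off the work surface, if the arm or the gripper's body presses on something with over 40 N, if the wrist force passes 120 N, or if a joint passes its speed limit or range.

### The arm

A 6-joint arm with a two-finger parallel gripper is mounted at the origin on the work surface. World frame = base frame: x ahead of the robot, y to its left, z up, the work surface at z = 0. Lengths are in mm, angles in rad, forces in N, time in s.
With the tool pointing down it reaches from about 350 to 775 mm from the base axis. Payload 5.5 kg.
Tool frame: the origin (TCP) lies at the very end of the fingers, on their centre line; the grasp point (between the pads) lies 19 mm behind it; z points along the fingers, x is the direction in which the jaws open and shut, and the axes are right-handed (so a half turn about z gives the same grasp; the last joint's range is limited). The gripper opens to 85 mm and grips with 20 to 120 N. Pads are 22 mm wide; open, the fingers measure 114 mm over their backs; the gripper's body (76 mm by 85 mm) begins 54 mm behind the grasp point. The pads swing forward as they close: fully open they stand 13 mm farther back than shut.
Start: joints at [-0.14, 0.313, 0.046, 1.304, 0, 1.431], TCP at [575.041, -0.015, 231.323] pointing down, gripper open.
Joint ranges: [-2.76, 2.76], [-0.86, 1.69], [-1.03, 1.26], [-2.2, 2.34], [-1.47, 1.5], [-3.14, 3.14]. Speed limits (rad/s): [2.57, 2.57, 3.14, 3.14, 3.14, 3.14].

### API

Orientations are given as a unit quaternion [w, x, y, z].
In Python, from bench import env gives the robot as it stands.
- The arm moves only by the tool play_rows, never from a script. Its argument "series" is a list of rows, each an object with "offset": the shift along the tool's x, y, z in mm, a list of three; "angular": the turn, a rotation vector about the tool's x, y, z in degrees, a list of three; "hand": the finger opening in mm, from 0 to 85.4. A call has 1 to 12 rows; each row is the pose to reach, as a shift and turn from the pose commanded when the call began, along the tool's axes at that moment; what a row does not reach only later rows make up. A row lasts 1/8 s, in which the tool goes at most 62.5 mm and 10.7 degrees, less where a joint would pass 70% of its speed; a pose out of reach is approached as far as the arm can. A call with a gripper value outside its range is refused whole. The fingers move at their own pace and stop on an object; the grip force is fixed at half the most. Time passes only in rows, so rows that repeat a pose let the fingers close. It gives the time, the measured TCP pose, the force and the opening at its end, in the units of the state.
- env.get_obs(): the state, without advancing time (a new reading comes with each control period).
- env.capture(name): name is "scene" or "side" or "wrist"; returns the picture (480x640x3 uint8, blue, green, red); there is no depth.
- env.camera_model(name): a dict with "fx", "fy", "cx", "cy" (pixels), "dist_coeffs" ([k1, k2, p1, p2, k3] as OpenCV has them; the pictures are not rectified), "rvec" (rotation vector, rad) and "tvec" (3), from world to camera coordinates, as OpenCV has them; the wrist camera has in their place "T_tool_cam" (4x4, takes a point from camera to tool coordinates, whose origin is the TCP and whose axes are the tool frame's). Camera axes: x right, y down, z forward; pixel columns grow to the right and rows downward; lengths in mm; the calibration is good to about 2 mm. A picture is of the moment at which its call begins: read the wrist's pose just before it. camera_model takes no time and is no camera call.
- env.hand_in(): hands the job in, once; it reports no verdict.
The state is a dict: "clock": time; "joint_positions": joint angles; "joint_velocities": joint speeds; "effort": joint torques, N m; "eef_pos": TCP position; "ee_rot": TCP orientation; "ft_force": force on the tool from outside, world axes, zero at the start; "torque": the same for the moment, N m; "grip_width": finger opening in mm.
Only numpy, scipy, OpenCV 4.12 (cv2) and the standard library are available. Lean on these libraries where they do the work, as an engineer would, in place of code of your own. Each camera call takes 0.05 s, during which the arm holds its last target.

## Working session

There is one attempt and no reset: what is moved stays moved. The work goes in short steps, Python scripts to look and compute and a tool call to move; the robot and the scene stay as the last step left them, time stands still between calls to the robot, and variables do not carry over. Pictures are saved under pics/ and viewed, and the job is handed in when it is done.

Besides the shell and the picture viewer there is one more tool, called after "Request:" as name(argument=value, ...) on one line, values as JSON. play_rows: Moves the arm, as the interface text tells. Its arguments: {"type":"object","properties":{"series":{"type":"array","items":{"type":"object","properties":{"offset":{"type":"array","items":{"type":"number"}},"angular":{"type":"array","items":{"type":"number"}},"hand":{"type":"number"}}}}},"required":["series"]}

```bash
ls; mkdir -p pics; python3 - <<'E'
from bench import env
import cv2
o=env.get_obs();print(o)
for n in("scene","side","wrist"):
    cv2.imwrite(f"pics/{n}0.png",env.capture(n));print(n,env.camera_model(n))
E
```

```text
pics
{'clock': 0.0, 'joint_positions': array([-1.39623156e-01,  3.13990951e-01,  4.49634641e-02,  1.30359900e+00,
       -7.30522884e-06,  1.43119184e+00]), 'joint_velocities': array([-0.00095612,  0.00051662, -0.00142663, -0.0007892 , -0.0002563 ,
        0.00019414]), 'effort': array([-2.90074182e-03, -4.80629075e+01,  2.98531097e+01,  1.95313990e-02,
       -3.83516899e-04, -4.27451073e-05]), 'eef_pos': array([5.74481507e+02, 4.77100306e-02, 2.30407907e+02]), 'ee_rot': array([-1.23726322e-04,  9.99999581e-01, -9.32918423e-06, -9.06685936e-04]), 'ft_force': array([-0.7339172 ,  0.55998132,  0.35640164]), 'torque': array([-0.05249532,  0.02156685, -0.06729808]), 'grip_width': 85.34407235236947}
scene {'fx': 525.0222624587158, 'fy': 525.0222624587158, 'cx': 314.435136083665, 'cy': 246.32194076001468, 'dist_coeffs': array([-0.10708271,  0.        ,  0.        ,  0.        ,  0.        ]), 'rvec': array([ 0.78099503,  2.73666403, -0.89154596]), 'tvec': array([ 444.32163904, -151.67795362, 1247.33901539])}
side {'fx': 450.8978951636235, 'fy': 450.8978951636235, 'cx': 315.0961340978852, 'cy': 239.19600492894165, 'dist_coeffs': array([-0.08674847,  0.        ,  0.        ,  0.        ,  0.        ]), 'rvec': array([ 2.45309809, -0.07857873,  0.00577229]), 'tvec': array([-509.46350303,   67.34431285, 1190.60694506])}
wrist {'fx': 430.4435329666995, 'fy': 430.4435329666995, 'cx': 319.97162510275825, 'cy': 245.2522265432928, 'dist_coeffs': array([-0.01916198,  0.        ,  0.        ,  0.        ,  0.        ]), 'T_tool_cam': array([[ 9.99999185e-01,  4.24953975e-05,  1.27577141e-03,
         5.75778325e-01],
       [-4.28392386e-04,  9.52653388e-01,  3.04058117e-01,
        -7.78730317e+01],
       [-1.20244689e-03, -3.04058416e-01,  9.52652630e-01,
        -1.42502859e+02],
       [ 0.00000000e+00,  0.00000000e+00,  0.00000000e+00,
         1.00000000e+00]])}
```

View pics/scene0.png

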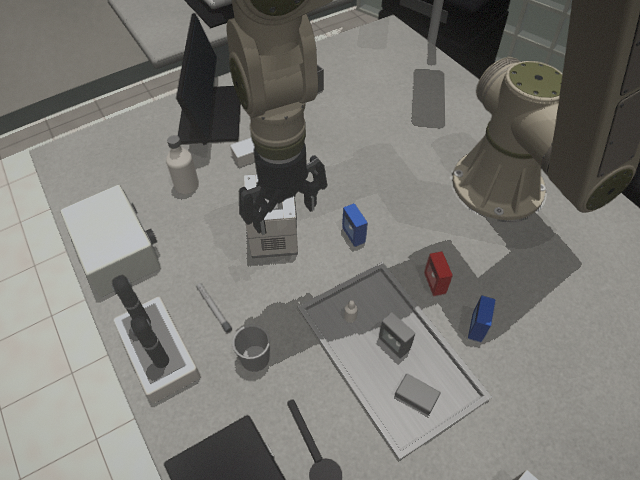

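View pics/side0.png

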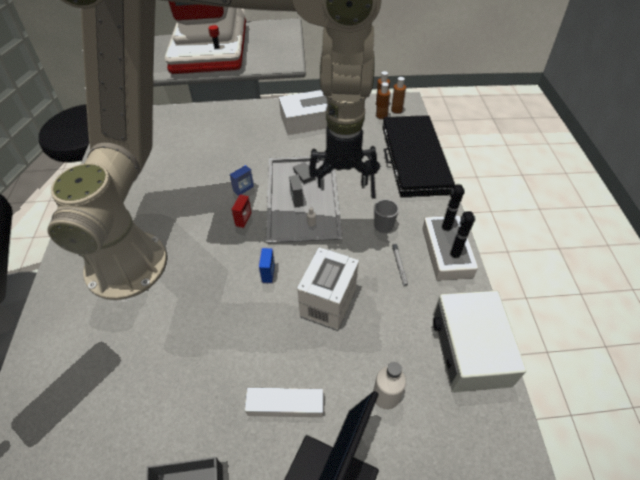

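View pics/wrist0.png

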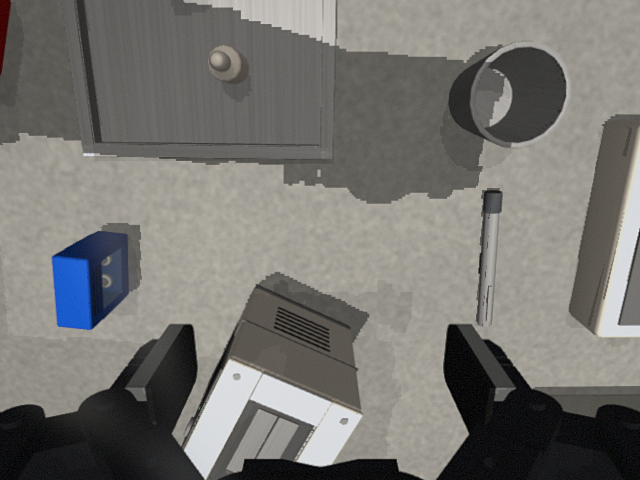

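```bash
cat > h.py <<'E'
import numpy as np,cv2
from scipy.spatial.transform import Rotation as R
from bench import env
def cam(name,obs=None):
    m=env.camera_model(name);K=np.array([[m['fx'],0,m['cx']],[0,m['fy'],m['cy']],[0,0,1]]);d=np.array(m['dist_coeffs'])
    if name=='wrist':
        q=obs['ee_rot'];Rt=R.from_quat([q[1],q[2],q[3],q[0]]).as_matrix();T=np.array(m['T_tool_cam'])
        Rwc=Rt@T[:3,:3];c=Rt@T[:3,3]+obs['eef_pos']
    else:
        Rc=cv2.Rodrigues(np.array(m['rvec']))[0];Rwc=Rc.T;c=-Rwc@np.array(m['tvec'])
    return K,d,Rwc,c
def ray(C,px):
    K,d,Rwc,c=C
    u=cv2.undistortPoints(np.array(px,float).reshape(-1,1,2),K,d).reshape(-1,2)
    return c,(Rwc@np.c_[u,np.ones(len(u))].T).T
def onz(C,px,z):
    c,v=ray(C,px);return c+v*((z-c[2])/v[:,2])[:,None]
def proj(C,P):
    K,d,Rwc,c=C
    return cv2.projectPoints(np.array(P,float).reshape(-1,3),cv2.Rodrigues(Rwc.T)[0],-Rwc.T@c,K,d)[0].reshape(-1,2)
E
python3 - <<'E'
import cv2
a=cv2.imread('pics/scene0.png')[290:430,330:470];b=cv2.imread('pics/side0.png')[150:250,240:360]
c=cv2.imread('pics/side0.png')[235:340,280:380]
for i,x in enumerate((a,b,c)): cv2.imwrite(f'pics/c{i}.png',cv2.resize(x,None,fx=5,fy=5,interpolation=cv2.INTER_CUBIC)[:600,:800])
E
```

```text
(no output)
```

View pics/c0.png

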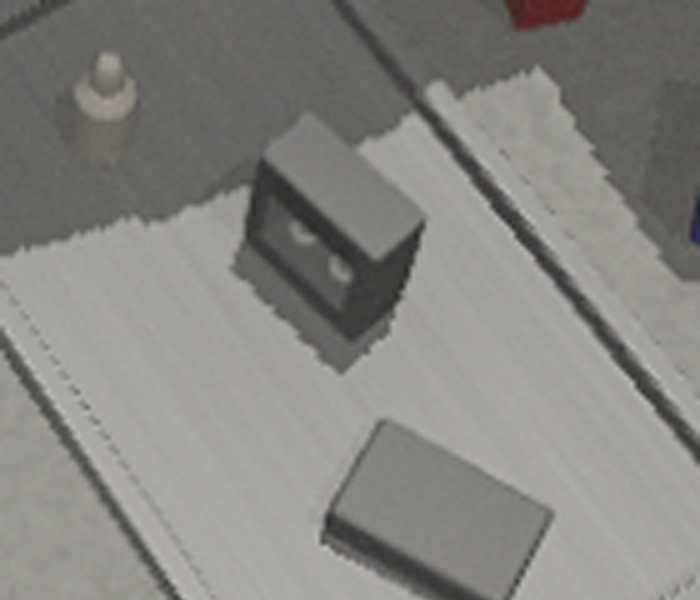

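View pics/c1.png

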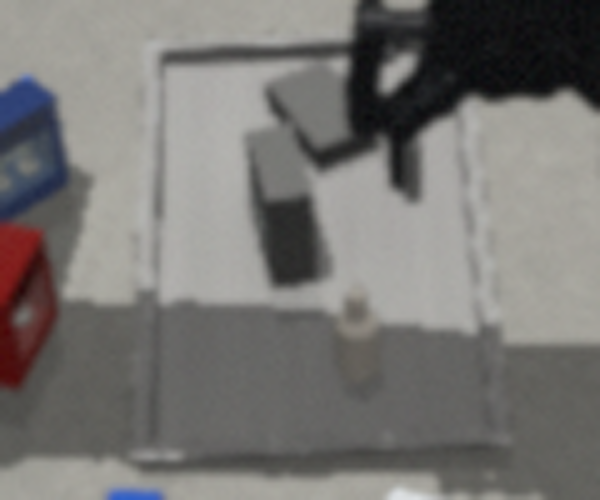

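View pics/c2.png

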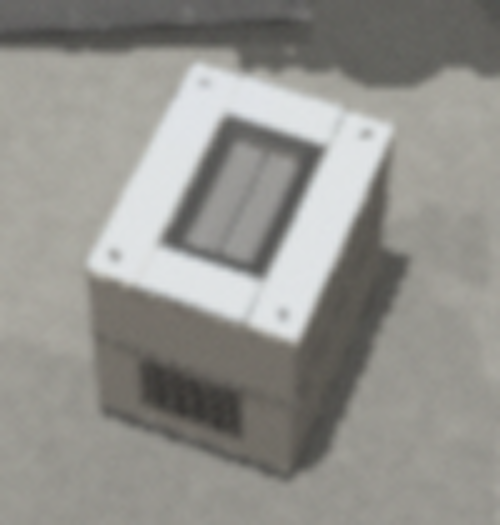

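```bash
python3 - <<'E'
from h import *
S=cam('scene');D=cam('side')
def rep(n,C,px,z):
    P=onz(C,px,z)[:,:2];e=np.roll(P,-1,0)-P
    print(n,P.round(1).tolist(),'c',P.mean(0).round(1),'len',np.linalg.norm(e,axis=1).round(1),'ang',np.degrees(np.arctan2(e[:,1],e[:,0])).round(1))
f=lambda l,o:np.array(l)/5-0.4+np.array(o)
rep('car scene',S,f([(308,113),(425,220),(380,262),(263,157)],(330,290)),76)
rep('car side',D,f([(247,133),(290,122),(313,195),(265,203)],(240,150)),76)
rep('box',D,f([(195,63),(393,125),(300,343),(90,270)],(280,235)),129)
rep('rec',D,f([(228,115),(328,148),(262,275),(160,240)],(280,235)),129)
E
```

```text
car scene [[462.1, 172.6], [452.4, 230.2], [476.1, 234.7], [486.7, 178.5]] c [469.3 204. ] len [58.4 24.1 57.2 25.3] ang [  99.5   10.8  -79.3 -166.5]
car side [[450.1, 226.1], [474.9, 233.4], [485.7, 172.6], [458.9, 168.3]] c [467.4 200.1] len [25.9 61.8 27.2 58.5] ang [  16.5  -79.9 -170.9   98.7]
box [[516.0, -80.0], [603.9, -122.4], [550.9, -234.5], [463.1, -191.5]] c [ 533.5 -157.1] len [ 97.6 124.   97.8 123.4] ang [ -25.8 -115.3  153.9   64.6]
rec [[529.2, -111.4], [573.0, -133.2], [537.6, -199.2], [494.4, -177.9]] c [ 533.6 -155.4] len [49.  74.8 48.2 75.1] ang [ -26.5 -118.2  153.8   62.4]
```

Candidates (scene view): grey tall block (398,335), low grey case (418,392), blue blocks (354,225) and (482,318), and a red block (438,273). I choose the grey tall block because the crop shows windows with two prisms. Both views put it at about (468,202), with its x axis at about +10°. The slot is at about (533.5,-156), with its x axis at -26°. Next I move above the carrier to look from close up.

Request:
play_rows(series=[{"offset":[-25,-50,0],"angular":[0,0,-3],"hand":85},{"offset":[-50,-100,8],"angular":[0,0,-6],"hand":85},{"offset":[-80,-150,15],"angular":[0,0,-10],"hand":85},{"offset":[-106,-202,30],"angular":[0,0,-10],"hand":85},{"offset":[-106,-202,30],"angular":[0,0,-10],"hand":85},{"offset":[-106,-202,30],"angular":[0,0,-10],"hand":85}])

```text
clock: 0.9
eef_pos: [469.1, 202.0, 201.3]
ee_rot: [0.0, 0.996, 0.088, 0.0]
ft_force: [1.1, 0.7, 0.5]
grip_width: 84.9
```

```bash
python3 - <<'E'
from h import *
o=env.get_obs();print(o['eef_pos'],o['ee_rot'],o['clock'],np.linalg.norm(o['joint_velocities']))
np.save('o1.npy',o,allow_pickle=True)
cv2.imwrite('pics/w1.png',env.capture('wrist'))
E
```

```text
[469.14310591 202.00751764 201.30920785] [2.18357187e-04 9.96155780e-01 8.75991140e-02 1.00553475e-04] 0.9 0.033426719531602665
```

View pics/w1.png

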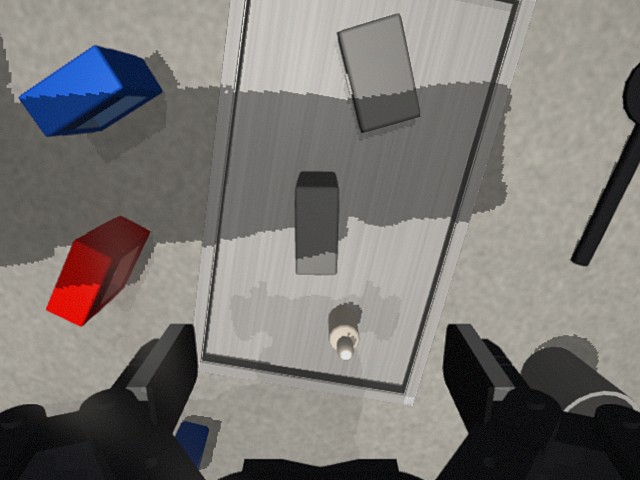

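Carrier top face has corners about (296,186), (338,186), (337,274) and (296,274). It is nearly square to the jaws and lies between the fingers.

```bash
python3 - <<'E'
from h import *
o=np.load('o1.npy',allow_pickle=True).item()
C=cam('wrist',o)
P=onz(C,[(296,187),(338.5,187),(337,275),(296,274)],76)[:,:2];e=np.roll(P,-1,0)-P
print(P.round(1),P.mean(0),np.linalg.norm(e,axis=1),np.degrees(np.arctan2(e[:,1],e[:,0])))
im=cv2.imread('pics/w1.png')[170:290,280:350]
cv2.imwrite('pics/w1c.png',cv2.resize(im,None,fx=5,fy=5,interpolation=cv2.INTER_CUBIC))
E
```

```text
[[450.  229.6]
 [476.2 234.2]
 [486.3 175.9]
 [459.2 171.8]] [467.90565899 202.88074172] [26.61674516 59.17095333 27.38534056 58.45485355] [  10.05925021  -80.1462421  -171.45524107   99.10721865]
```

View pics/w1c.png

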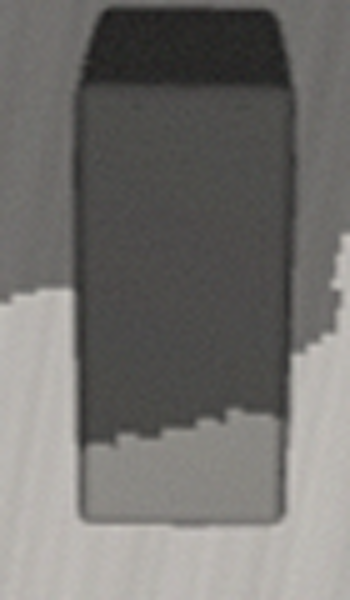

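Request:
play_rows(series=[{"offset":[-1,-1,40],"angular":[0,0,0],"hand":85},{"offset":[-1,-1,85],"angular":[0,0,0],"hand":85},{"offset":[-1,-1,120],"angular":[0,0,0],"hand":85},{"offset":[-1,-1,140],"angular":[0,0,0],"hand":85},{"offset":[-1,-1,148],"angular":[0,0,0],"hand":85},{"offset":[-1,-1,148],"angular":[0,0,0],"hand":60},{"offset":[-1,-1,148],"angular":[0,0,0],"hand":45},{"offset":[-1,-1,148],"angular":[0,0,0],"hand":35},{"offset":[-1,-1,148],"angular":[0,0,0],"hand":20},{"offset":[-1,-1,148],"angular":[0,0,0],"hand":20},{"offset":[-1,-1,148],"angular":[0,0,0],"hand":20},{"offset":[-1,-1,148],"angular":[0,0,0],"hand":20}])

```text
clock: 2.45
eef_pos: [468.3, 203.0, 54.3]
ee_rot: [0.0, 0.996, 0.087, 0.001]
ft_force: [-1.3, -0.6, 6.8]
grip_width: 26.6
```

```bash
python3 - <<'E'
from h import *
o=env.get_obs();print(o['eef_pos'],o['ee_rot'],o['clock'],o['ft_force'],o['grip_width'])
cv2.imwrite('pics/w2.png',env.capture('wrist'))
E
```

```text
[468.25767948 202.95069724  54.31416206] [3.07907110e-05 9.96183134e-01 8.72849718e-02 7.04936344e-04] 2.45 [-1.2990367  -0.57372904  6.75181998] 26.620632785304995
```

View pics/w2.png

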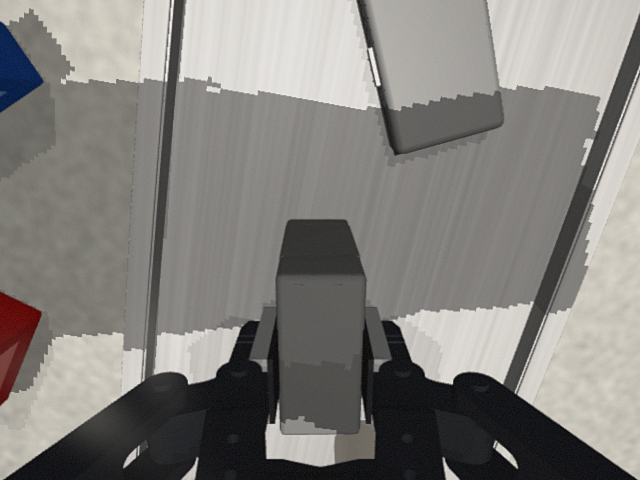

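The carrier is gripped at 26.6 mm opening, and its top face spans rows 274–433. I lift it and carry it to a hover over the slot.

Request:
play_rows(series=[{"offset":[0,0,-20],"angular":[0,0,0],"hand":20},{"offset":[0,0,-60],"angular":[0,0,0],"hand":20},{"offset":[0,0,-110],"angular":[0,0,0],"hand":20},{"offset":[0,20,-160],"angular":[0,0,0],"hand":20},{"offset":[0,60,-185],"angular":[0,0,5],"hand":20},{"offset":[1,110,-185],"angular":[0,0,11],"hand":20},{"offset":[1,165,-185],"angular":[0,0,17],"hand":20},{"offset":[1,220,-185],"angular":[0,0,23],"hand":20},{"offset":[2,275,-185],"angular":[0,0,29],"hand":20},{"offset":[2,325,-185],"angular":[0,0,34],"hand":20},{"offset":[2,355,-185],"angular":[0,0,36],"hand":20},{"offset":[2,365,-185],"angular":[0,0,36],"hand":20}])

```text
clock: 4.0
eef_pos: [533.2, -157.9, 237.9]
ee_rot: [-0.0, 0.974, -0.226, -0.0]
ft_force: [0.4, 1.3, -1.0]
grip_width: 26.9
```

Request:
play_rows(series=[{"offset":[0,0,0],"angular":[0,0,0],"hand":20},{"offset":[0,0,0],"angular":[0,0,0],"hand":20},{"offset":[0,0,0],"angular":[0,0,0],"hand":20}])

```text
clock: 4.38
eef_pos: [533.1, -155.1, 238.5]
ee_rot: [-0.0, 0.975, -0.224, 0.0]
ft_force: [-0.4, 0.2, -1.1]
grip_width: 26.5
```

```bash
python3 - <<'E'
from h import *
o=env.get_obs();print(o['eef_pos'],o['ee_rot'],o['clock'],o['ft_force'],o['grip_width'])
np.save('o3.npy',o,allow_pickle=True)
cv2.imwrite('pics/w3.png',env.capture('wrist'))
a=env.capture('side');b=env.capture('scene')
cv2.imwrite('pics/side3.png',a);cv2.imwrite('pics/scene3.png',b)
cv2.imwrite('pics/side3c.png',cv2.resize(a[180:330,250:410],None,fx=4,fy=4,interpolation=cv2.INTER_CUBIC))
cv2.imwrite('pics/scene3c.png',cv2.resize(b[120:270,210:360],None,fx=4,fy=4,interpolation=cv2.INTER_CUBIC))
E
```

```text
[ 533.13618024 -155.06608223  238.49800618] [-1.00953296e-04  9.74568917e-01 -2.24087958e-01  4.21720077e-05] 4.375 [-0.39803029  0.23490699 -1.12024108] 26.498261892791238
```

View pics/w3.png

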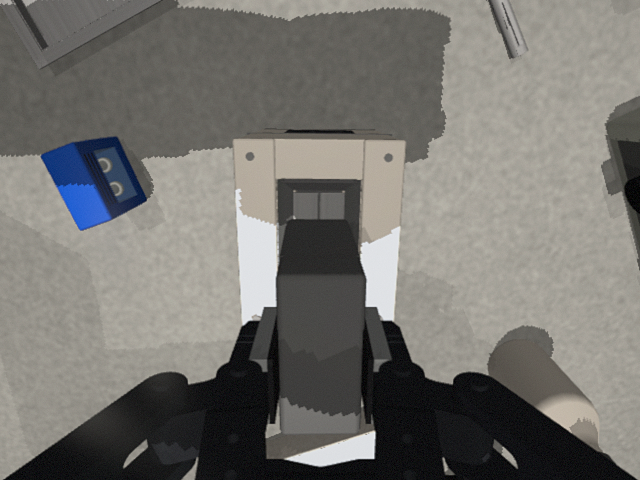

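View pics/side3c.png

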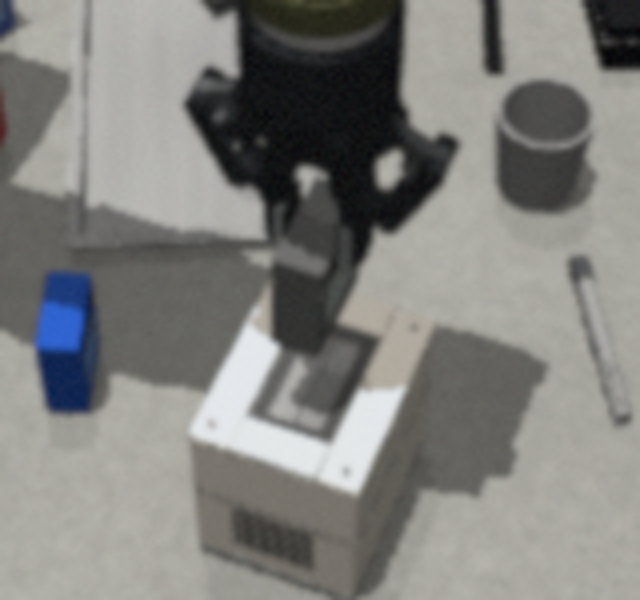

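View pics/scene3c.png

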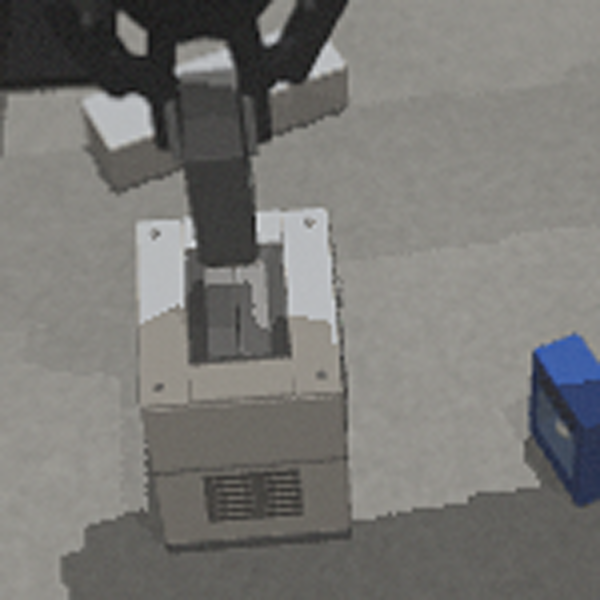

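```bash
python3 - <<'E'
import cv2
a=cv2.imread('pics/w3.png')
cv2.imwrite('pics/w3a.png',cv2.resize(a[125:285,225:415],None,fx=4,fy=3.75,interpolation=cv2.INTER_CUBIC))
cv2.imwrite('pics/w3b.png',cv2.resize(a[260:450,240:400],None,fx=4,fy=3,interpolation=cv2.INTER_CUBIC))
E
```

```text
(no output)
```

View pics/w3a.png

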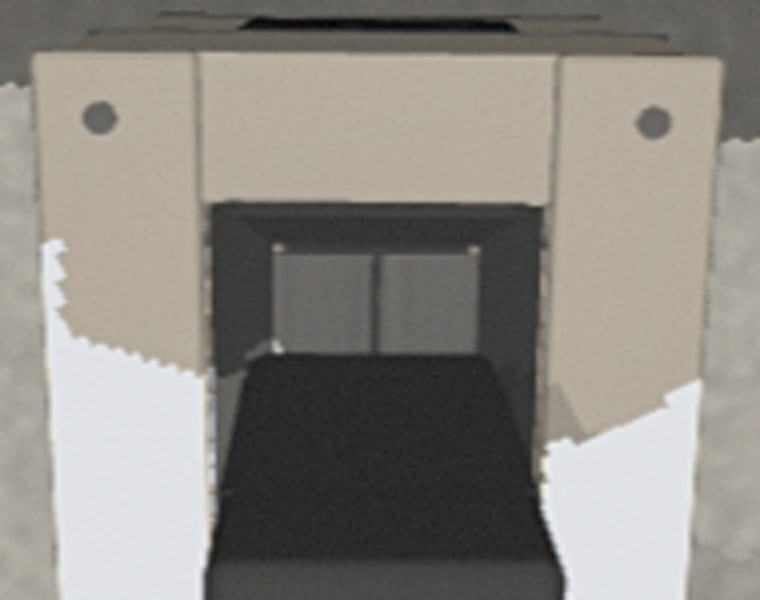

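View pics/w3b.png

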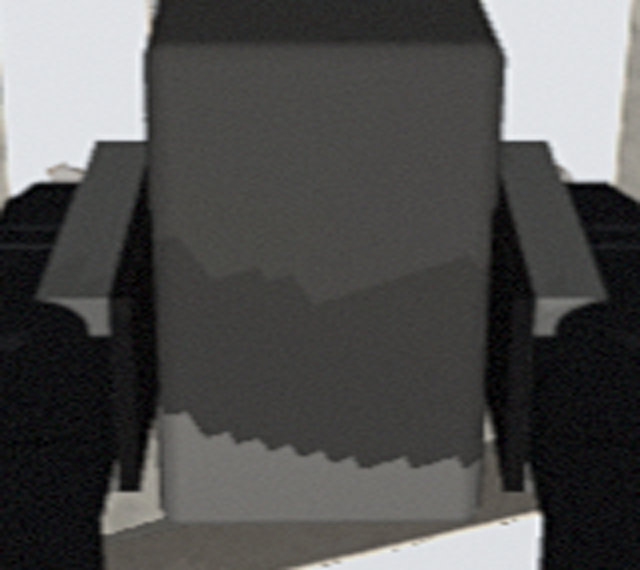

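```bash
python3 - <<'E'
from h import *
o=np.load('o3.npy',allow_pickle=True).item()
q=o['ee_rot'];print('yaw tool x',np.degrees(np.arctan2(*(R.from_quat([q[1],q[2],q[3],q[0]]).as_matrix()[:2,0][::-1]))))
o2=dict(o);o2['ee_rot']=np.array([0,1,0,0.]);o2['eef_pos']=np.array([0,0,o['eef_pos'][2]])
C=cam('wrist',o2)
def t(px,z):
    P=onz(C,px,z)[:,:2]*[1,-1];return P.round(1).tolist()   # tool x,y
print('box corners FL FR, edges L R',t([(233.25,139.1),(405.5,140.5),(239.25,274.3),(397.5,274.3)],129))
print('frame top edge',t([(278.25,179.1),(360.75,179.1)],129))
print('bolts',t([(250,156.3),(388.3,157.3)],129))
print('seam',t([(319,193),(318.7,218)],121),'leaf corners',t([(293.7,192.5),(345,192.5)],121))
print('car top',t([(277.5,274.3),(365,275),(281.25,433.7),(358.75,433.7)],260.2))
print('car bot',t([(289.5,219.4),(346.75,219.4)],186.2))
S=cam('side')
E
```

```text
yaw tool x -25.8985056742983
box corners FL FR, edges L R [[-48.7, -61.4], [49.7, -60.7], [-49.9, 21.3], [49.6, 21.3]]
frame top edge [[-23.7, -38.5], [24.7, -38.5]]
bolts [[-39.6, -51.7], [40.3, -51.2]]
seam [[0.2, -28.8], [0.0, -13.1]] leaf corners [[-15.2, -29.1], [16.1, -29.1]]
car top [[-12.1, -30.5], [14.3, -30.2], [-12.6, 28.4], [14.0, 28.4]]
car bot [[-13.5, -28.7], [13.2, -28.7]]
```

Request:
play_rows(series=[{"offset":[0,0,20],"angular":[0,0,0],"hand":20},{"offset":[0,0,40],"angular":[0,0,0],"hand":20},{"offset":[0,0,50],"angular":[0,0,0],"hand":20},{"offset":[0,0,50],"angular":[0,0,0],"hand":20},{"offset":[0,0,50],"angular":[0,0,0],"hand":20}])

```text
clock: 5.15
eef_pos: [533.7, -156.5, 189.1]
ee_rot: [0.0, 0.974, -0.225, 0.001]
ft_force: [0.1, -0.9, -2.2]
grip_width: 26.7
```

```bash
python3 - <<'E'
from h import *
o=env.get_obs();print(o['eef_pos'],o['ee_rot'],o['clock'],o['ft_force'],o['grip_width'])
np.save('o4.npy',o,allow_pickle=True)
a=env.capture('wrist');cv2.imwrite('pics/w4.png',a)
cv2.imwrite('pics/w4a.png',cv2.resize(a[90:290,200:440],None,fx=3.3,fy=3,interpolation=cv2.INTER_CUBIC))
a=env.capture('side');b=env.capture('scene')
cv2.imwrite('pics/ss4.png',np.hstack([cv2.resize(x,(400,500),interpolation=cv2.INTER_CUBIC) for x in (a[210:310,290:370],b[150:250,230:310])]))
E
```

```text
[ 533.68893991 -156.45845339  189.13512124] [ 1.10798130e-04  9.74378517e-01 -2.24913481e-01  6.47753880e-04] 5.15 [ 0.13856763 -0.9063184  -2.21155895] 26.70190528406899
```

View pics/w4a.png

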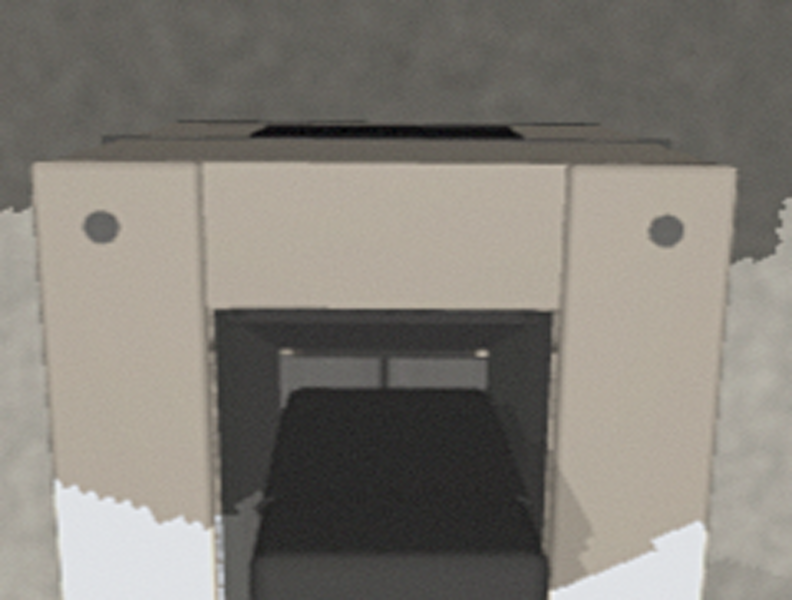

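View pics/ss4.png

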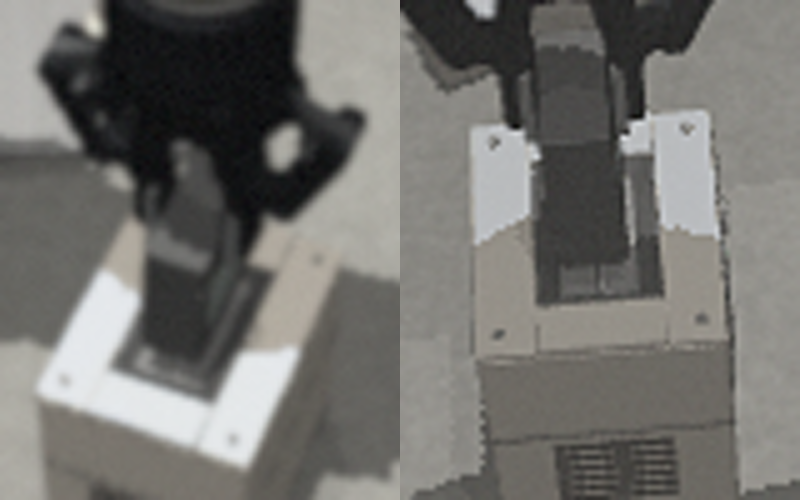

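```bash
python3 - <<'E'
from h import *
o=np.load('o4.npy',allow_pickle=True).item()
o2=dict(o);o2['ee_rot']=np.array([0,1,0,0.]);o2['eef_pos']=np.array([0,0,o['eef_pos'][2]])
C=cam('wrist',o2)
def t(px,z):
    P=onz(C,px,z)[:,:2]*[1,-1];return P.round(1).tolist()
f=lambda l:np.array(l)/[3.3,3]+[200,90]-.35
print('box FL FR edges',t(f([(33,163),(736,167),(60,560),(708,520)]),129))
print('bolts',t(f([(101,226),(666,231)]),129))
print('frame',t(f([(215,310),(552,312),(218,500),(549,500)]),129))
print('seam',t(f([(384,365),(384,385)]),121))
for z in (129,125,121):print('inner',z,t(f([(280,352),(489,352)]),z))
print('car bot',t(f([(293,391),(488,391)]),136.8))
print('car top front',t(f([(255,552),(545,552)]),210.8))
E
```

```text
box FL FR edges [[-50.1, -62.5], [48.1, -61.9], [-50.9, 2.9], [48.0, -4.2]]
bolts [[-41.1, -52.9], [38.9, -52.1]]
frame [[-25.5, -39.7], [23.1, -39.4], [-26.3, -7.8], [23.7, -7.8]]
seam [[-1.2, -28.9], [-1.2, -25.4]]
inner 129 [[-16.3, -32.9], [14.1, -32.9]]
inner 125 [[-16.6, -32.0], [14.4, -32.0]]
inner 121 [[-17.0, -31.1], [14.7, -31.1]]
car bot [[-14.0, -28.4], [13.6, -28.4]]
car top front [[-12.3, -30.7], [14.2, -30.7]]
```

Slot centre in tool axes is about (-1.2,-0.5). The carrier's lower end is about (-0.2,+1.0), so I shift (-1,-1.5), turn +0.4°, and start down.

Request:
play_rows(series=[{"offset":[-1,-1.5,0],"angular":[0,0,0.4],"hand":20},{"offset":[-1,-1.5,4],"angular":[0,0,0.4],"hand":20},{"offset":[-1,-1.5,8],"angular":[0,0,0.4],"hand":20},{"offset":[-1,-1.5,12],"angular":[0,0,0.4],"hand":20},{"offset":[-1,-1.5,12],"angular":[0,0,0.4],"hand":20}])

```text
clock: 5.92
eef_pos: [532.6, -154.4, 175.7]
ee_rot: [-0.0, 0.974, -0.228, -0.0]
ft_force: [-0.6, 0.0, -1.2]
grip_width: 27.0
```

Request:
play_rows(series=[{"offset":[0,0,3],"angular":[0,0,0],"hand":20},{"offset":[0,0,6],"angular":[0,0,0],"hand":20},{"offset":[0,0,9],"angular":[0,0,0],"hand":20},{"offset":[0,0,9],"angular":[0,0,0],"hand":20}])

```text
clock: 6.42
eef_pos: [533.4, -154.7, 167.4]
ee_rot: [0.0, 0.974, -0.228, 0.001]
ft_force: [1.2, -0.8, 2.6]
grip_width: 27.0
```

Request:
play_rows(series=[{"offset":[0,0,4],"angular":[0,0,0],"hand":20},{"offset":[0,0,8],"angular":[0,0,0],"hand":20},{"offset":[0,0,12],"angular":[0,0,0],"hand":20},{"offset":[0,0,12],"angular":[0,0,0],"hand":20}])

```text
clock: 6.92
eef_pos: [532.2, -154.2, 154.1]
ee_rot: [-0.0, 0.974, -0.228, -0.001]
ft_force: [0.1, 0.5, -2.6]
grip_width: 26.8
```

Request:
play_rows(series=[{"offset":[0,0,4],"angular":[0,0,0],"hand":20},{"offset":[0,0,8],"angular":[0,0,0],"hand":20},{"offset":[0,0,12],"angular":[0,0,0],"hand":20},{"offset":[0,0,12],"angular":[0,0,0],"hand":20}])

```text
clock: 7.42
eef_pos: [532.6, -154.3, 142.6]
ee_rot: [-0.0, 0.974, -0.228, -0.001]
ft_force: [-0.1, -0.4, -1.9]
grip_width: 27.1
```

Request:
play_rows(series=[{"offset":[0,0,2],"angular":[0,0,0],"hand":20},{"offset":[0,0,4],"angular":[0,0,0],"hand":20},{"offset":[0,0,6],"angular":[0,0,0],"hand":20},{"offset":[0,0,6],"angular":[0,0,0],"hand":20}])

```text
clock: 7.92
eef_pos: [533.1, -154.8, 137.3]
ee_rot: [0.0, 0.974, -0.228, 0.0]
ft_force: [0.5, -1.4, -0.6]
grip_width: 26.8
```

```bash
python3 - <<'E'
from h import *
o=env.get_obs();print(o['eef_pos'],o['ft_force'],o['torque'])
a=env.capture('wrist')
b=env.capture('side');c=env.capture('scene')
cv2.imwrite('pics/w5.png',np.hstack([cv2.resize(x,(400,500),interpolation=cv2.INTER_CUBIC) for x in (b[210:310,290:370],c[150:250,230:310])]))
cv2.imwrite('pics/w5a.png',a)
E
```

```text
[ 533.05547711 -154.84452192  137.28976395] [ 0.54104139 -1.43057811 -0.63493745] [-0.33994739  0.02277252  0.06355814]
```

View pics/w5.png

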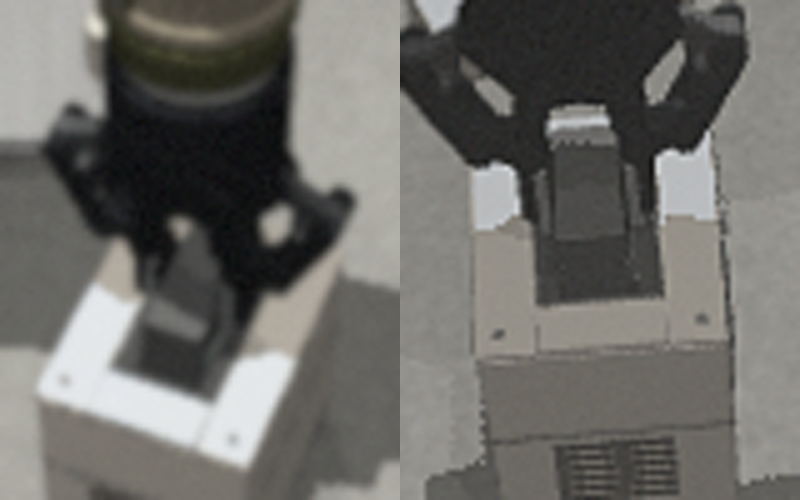

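View pics/w5a.png

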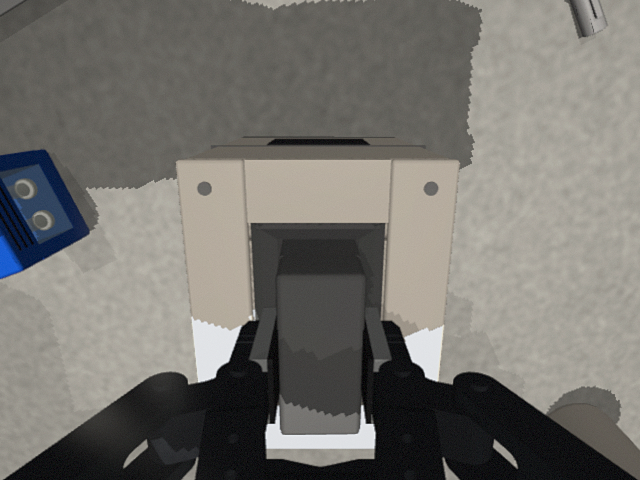

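Now 44 mm in and upright, with the door pushed open. I go 3 mm further, release, rise and shut the fingers.

Request:
play_rows(series=[{"offset":[0,0,2],"angular":[0,0,0],"hand":20},{"offset":[0,0,3],"angular":[0,0,0],"hand":20},{"offset":[0,0,3],"angular":[0,0,0],"hand":30},{"offset":[0,0,3],"angular":[0,0,0],"hand":40},{"offset":[0,0,3],"angular":[0,0,0],"hand":55},{"offset":[0,0,3],"angular":[0,0,0],"hand":60},{"offset":[0,0,-10],"angular":[0,0,0],"hand":60},{"offset":[0,0,-30],"angular":[0,0,0],"hand":60},{"offset":[0,0,-50],"angular":[0,0,0],"hand":60},{"offset":[0,0,-50],"angular":[0,0,0],"hand":60}])

```text
clock: 9.32
eef_pos: [534.4, -155.1, 189.7]
ee_rot: [0.0, 0.974, -0.228, 0.002]
ft_force: [-0.1, 0.3, -0.4]
grip_width: 59.9
```

```bash
python3 - <<'E'
from h import *
o=env.get_obs();print(o['eef_pos'],o['ft_force'],o['torque']);np.save('o6.npy',o,allow_pickle=True)
a=env.capture('wrist')
b=env.capture('side');c=env.capture('scene')
cv2.imwrite('pics/w6.png',np.hstack([cv2.resize(x,(400,500),interpolation=cv2.INTER_CUBIC) for x in (b[210:310,290:370],c[150:250,230:310])]))
cv2.imwrite('pics/w6a.png',a)
E
```

```text
[ 534.36327053 -155.08933798  189.7378312 ] [-0.05921572  0.29975667 -0.41896384] [-0.03359973  0.01470568  0.03974104]
```

View pics/w6.png

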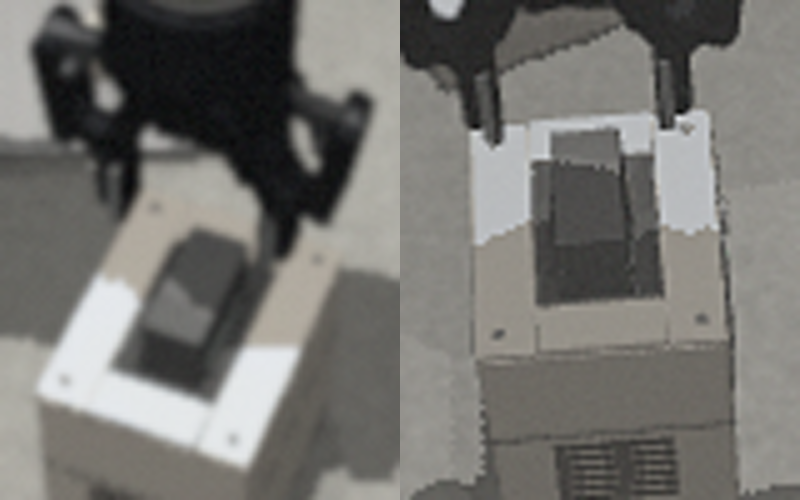

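View pics/w6a.png

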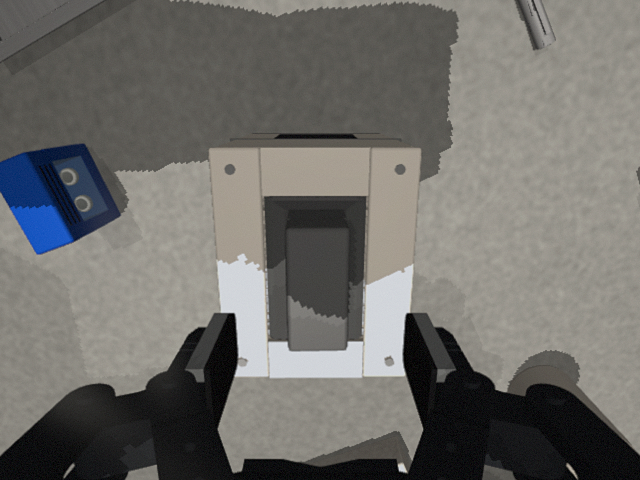

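The carrier stands upright in the slot. Its top face spans about (286–349, 228–350) in the wrist picture.

```bash
python3 - <<'E'
from h import *
o=np.load('o6.npy',allow_pickle=True).item()
o2=dict(o);o2['ee_rot']=np.array([0,1,0,0.]);o2['eef_pos']=np.array([0,0,o['eef_pos'][2]])
C=cam('wrist',o2)
for z in (150,155,160,165):
    P=onz(C,[(286,228),(349,228),(348,350),(289,350)],z)[:,:2]*[1,-1];print(z,P.round(1).tolist(),P.mean(0).round(1))
print('box',(onz(C,[(209,149),(420,148),(219,377),(411,377)],129)[:,:2]*[1,-1]).round(1))
E
```

```text
150 [[-14.2, -28.0], [13.5, -28.0], [14.3, 33.0], [-14.2, 33.0]] [-0.1  2.5]
155 [[-13.8, -29.4], [13.1, -29.4], [13.9, 29.9], [-13.8, 29.9]] [-0.1  0.3]
160 [[-13.4, -30.8], [12.8, -30.8], [13.5, 26.9], [-13.4, 26.9]] [-0.1 -2. ]
165 [[-13.0, -32.1], [12.4, -32.1], [13.2, 23.8], [-13.0, 23.8]] [-0.1 -4.2]
box [[-50.7 -60.2]
 [ 47.1 -60.7]
 [-54.8  62.8]
 [ 50.9  62.8]]
```

Request:
play_rows(series=[{"offset":[0,0,0],"angular":[0,0,0],"hand":30},{"offset":[0,0,0],"angular":[0,0,0],"hand":0},{"offset":[0,0,0],"angular":[0,0,0],"hand":0},{"offset":[0,0,0],"angular":[0,0,0],"hand":0},{"offset":[0,0,5],"angular":[0,0,0],"hand":0},{"offset":[0,0,12],"angular":[0,0,0],"hand":0},{"offset":[0,0,18],"angular":[0,0,0],"hand":0},{"offset":[0,0,22],"angular":[0,0,0],"hand":0},{"offset":[0,0,25],"angular":[0,0,0],"hand":0},{"offset":[0,0,25],"angular":[0,0,0],"hand":0}])

```text
clock: 10.72
eef_pos: [532.9, -154.5, 162.1]
ee_rot: [-0.0, 0.974, -0.228, -0.0]
ft_force: [0.4, -0.0, 0.2]
grip_width: -0.2
```

```bash
python3 - <<'E'
from h import *
o=env.get_obs();print(o['eef_pos'],o['ft_force'],o['grip_width'])
a=env.capture('wrist')
cv2.imwrite('pics/w7a.png',a)
E
```

```text
[ 532.88548906 -154.4571012   162.09116135] [ 0.37167999 -0.00210585  0.19217815] -0.18982031901126356
```

View pics/w7a.png

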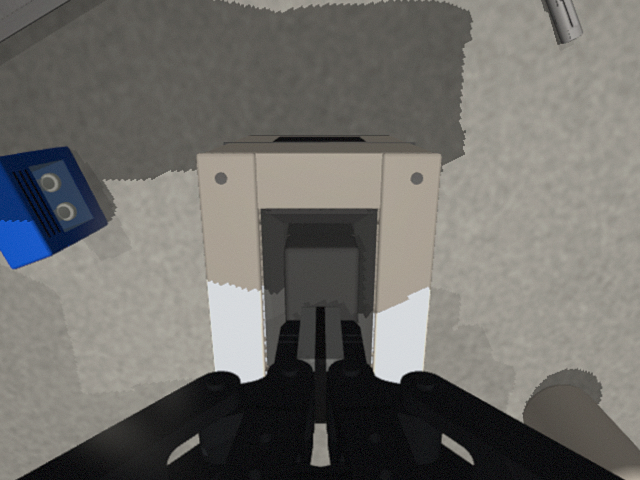

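Request:
play_rows(series=[{"offset":[0,0,2],"angular":[0,0,0],"hand":0},{"offset":[0,0,4],"angular":[0,0,0],"hand":0},{"offset":[0,0,6],"angular":[0,0,0],"hand":0},{"offset":[0,0,8],"angular":[0,0,0],"hand":0}])

```text
clock: 11.28
eef_pos: [533.1, -154.6, 154.4]
ee_rot: [0.0, 0.974, -0.228, 0.0]
ft_force: [-0.8, 0.4, 5.1]
grip_width: -0.1
```

Request:
play_rows(series=[{"offset":[0,0,2],"angular":[0,0,0],"hand":0},{"offset":[0,0,4],"angular":[0,0,0],"hand":0},{"offset":[0,0,6],"angular":[0,0,0],"hand":0},{"offset":[0,0,8],"angular":[0,0,0],"hand":0}])

```text
clock: 11.78
eef_pos: [534.1, -155.0, 148.3]
ee_rot: [0.0, 0.974, -0.228, 0.002]
ft_force: [-1.9, 1.9, 9.3]
grip_width: -0.0
```

Request:
play_rows(series=[{"offset":[0,0,2],"angular":[0,0,0],"hand":0},{"offset":[0,0,4],"angular":[0,0,0],"hand":0},{"offset":[0,0,6],"angular":[0,0,0],"hand":0},{"offset":[0,0,8],"angular":[0,0,0],"hand":0}])

```text
clock: 12.28
eef_pos: [533.7, -154.9, 139.8]
ee_rot: [0.0, 0.974, -0.228, 0.001]
ft_force: [-2.6, 0.3, 8.1]
grip_width: -0.3
```

Request:
play_rows(series=[{"offset":[0,0,2],"angular":[0,0,0],"hand":0},{"offset":[0,0,4],"angular":[0,0,0],"hand":0},{"offset":[0,0,6],"angular":[0,0,0],"hand":0},{"offset":[0,0,8],"angular":[0,0,0],"hand":0},{"offset":[0,0,10],"angular":[0,0,0],"hand":0}])

```text
clock: 12.9
eef_pos: [533.4, -155.0, 129.6]
ee_rot: [0.0, 0.974, -0.228, 0.001]
ft_force: [-2.7, -0.5, 6.8]
grip_width: 0.2
```

Request:
play_rows(series=[{"offset":[0,0,2],"angular":[0,0,0],"hand":0},{"offset":[0,0,4],"angular":[0,0,0],"hand":0},{"offset":[0,0,6],"angular":[0,0,0],"hand":0},{"offset":[0,0,8],"angular":[0,0,0],"hand":0},{"offset":[0,0,10],"angular":[0,0,0],"hand":0}])

```text
clock: 13.52
eef_pos: [533.4, -155.0, 119.7]
ee_rot: [0.001, 0.974, -0.228, 0.001]
ft_force: [-2.1, 0.5, 8.4]
grip_width: 0.0
```

Request:
play_rows(series=[{"offset":[0,0,2],"angular":[0,0,0],"hand":0},{"offset":[0,0,4],"angular":[0,0,0],"hand":0},{"offset":[0,0,6],"angular":[0,0,0],"hand":0},{"offset":[0,0,8],"angular":[0,0,0],"hand":0}])

```text
clock: 14.02
eef_pos: [533.3, -155.0, 111.6]
ee_rot: [0.0, 0.974, -0.228, 0.001]
ft_force: [-2.3, -0.8, 9.3]
grip_width: 0.2
```

Request:
play_rows(series=[{"offset":[0,0,1.5],"angular":[0,0,0],"hand":0},{"offset":[0,0,3],"angular":[0,0,0],"hand":0},{"offset":[0,0,4.5],"angular":[0,0,0],"hand":0},{"offset":[0,0,6],"angular":[0,0,0],"hand":0}])

```text
clock: 14.52
eef_pos: [533.2, -154.9, 105.6]
ee_rot: [0.0, 0.974, -0.228, 0.001]
ft_force: [-3.4, 0.0, 9.6]
grip_width: -0.2
```

Request:
play_rows(series=[{"offset":[0,0,1],"angular":[0,0,0],"hand":0},{"offset":[0,0,2],"angular":[0,0,0],"hand":0}])

```text
clock: 14.78
eef_pos: [533.2, -154.9, 103.8]
ee_rot: [0.0, 0.974, -0.228, 0.001]
ft_force: [-3.8, 0.2, 11.2]
grip_width: -0.0
```

Request:
play_rows(series=[{"offset":[0,0,1],"angular":[0,0,0],"hand":0}])

```text
clock: 14.9
eef_pos: [533.2, -154.9, 103.0]
ee_rot: [0.0, 0.974, -0.228, 0.001]
ft_force: [-3.4, 1.7, 11.2]
grip_width: -0.1
```

Request:
play_rows(series=[{"offset":[0,0,1],"angular":[0,0,0],"hand":0}])

```text
clock: 15.02
eef_pos: [533.3, -154.9, 102.0]
ee_rot: [0.0, 0.974, -0.228, 0.001]
ft_force: [-4.2, 0.6, 11.5]
grip_width: -0.0
```

Request:
play_rows(series=[{"offset":[0,0,1],"angular":[0,0,0],"hand":0}])

```text
clock: 15.15
eef_pos: [533.3, -154.9, 101.0]
ee_rot: [0.001, 0.974, -0.228, 0.001]
ft_force: [-2.4, -0.3, 10.7]
grip_width: -0.0
```

Request:
play_rows(series=[{"offset":[0,0,1],"angular":[0,0,0],"hand":0}])

```text
clock: 15.28
eef_pos: [533.3, -155.0, 100.0]
ee_rot: [0.001, 0.974, -0.228, 0.001]
ft_force: [-3.9, -0.4, 10.8]
grip_width: 0.1
```

Request:
play_rows(series=[{"offset":[0,0,1],"angular":[0,0,0],"hand":0}])

```text
clock: 15.4
eef_pos: [533.2, -154.9, 98.9]
ee_rot: [0.0, 0.974, -0.228, 0.001]
ft_force: [-4.7, 0.1, 11.6]
grip_width: -0.2
```

Request:
play_rows(series=[{"offset":[0,0,1],"angular":[0,0,0],"hand":0}])

```text
clock: 15.52
eef_pos: [533.2, -154.9, 97.9]
ee_rot: [0.0, 0.974, -0.228, 0.001]
ft_force: [-4.2, 0.2, 10.6]
grip_width: -0.2
```

Request:
play_rows(series=[{"offset":[0,0,1],"angular":[0,0,0],"hand":0}])

```text
clock: 15.65
eef_pos: [533.2, -154.9, 96.9]
ee_rot: [0.0, 0.974, -0.228, 0.001]
ft_force: [-2.7, 0.0, 10.5]
grip_width: 0.1
```

Request:
play_rows(series=[{"offset":[0,0,1],"angular":[0,0,0],"hand":0}])

```text
clock: 15.78
eef_pos: [533.2, -154.9, 95.9]
ee_rot: [0.0, 0.974, -0.228, 0.001]
ft_force: [-3.5, 0.0, 10.2]
grip_width: -0.2
```

Request:
play_rows(series=[{"offset":[0,0,0.7],"angular":[0,0,0],"hand":0}])

```text
clock: 15.9
eef_pos: [533.3, -155.0, 95.1]
ee_rot: [0.0, 0.974, -0.228, 0.001]
ft_force: [-3.4, -0.1, 11.3]
grip_width: -0.0
```

Request:
play_rows(series=[{"offset":[0,0,0.7],"angular":[0,0,0],"hand":0}])

```text
clock: 16.02
eef_pos: [533.2, -154.9, 94.5]
ee_rot: [0.0, 0.974, -0.228, 0.001]
ft_force: [-3.1, 0.8, 10.9]
grip_width: -0.1
```

Request:
play_rows(series=[{"offset":[0,0,0.8],"angular":[0,0,0],"hand":0}])

```text
clock: 16.15
eef_pos: [533.2, -154.9, 93.6]
ee_rot: [0.0, 0.974, -0.228, 0.001]
ft_force: [-2.9, 0.9, 9.7]
grip_width: -0.2
```

Request:
play_rows(series=[{"offset":[0,0,0.8],"angular":[0,0,0],"hand":0}])

```text
clock: 16.27
eef_pos: [533.2, -154.9, 92.7]
ee_rot: [0.0, 0.974, -0.228, 0.001]
ft_force: [-3.0, -0.0, 9.2]
grip_width: 0.2
```

Request:
play_rows(series=[{"offset":[0,0,0.8],"angular":[0,0,0],"hand":0}])

```text
clock: 16.4
eef_pos: [533.2, -154.9, 92.0]
ee_rot: [0.0, 0.974, -0.228, 0.001]
ft_force: [-4.0, 0.8, 10.8]
grip_width: -0.4
```

Request:
play_rows(series=[{"offset":[0,0,0.8],"angular":[0,0,0],"hand":0}])

```text
clock: 16.52
eef_pos: [533.3, -155.0, 91.4]
ee_rot: [0.001, 0.974, -0.228, 0.001]
ft_force: [-3.5, 0.7, 10.7]
grip_width: 0.1
```

Request:
play_rows(series=[{"offset":[0,0,0.7],"angular":[0,0,0],"hand":0}])

```text
clock: 16.65
eef_pos: [533.3, -155.0, 90.7]
ee_rot: [0.0, 0.974, -0.228, 0.001]
ft_force: [-4.0, 0.0, 11.6]
grip_width: 0.3
```

Request:
play_rows(series=[{"offset":[0,0,0.7],"angular":[0,0,0],"hand":0}])

```text
clock: 16.77
eef_pos: [533.2, -155.0, 90.1]
ee_rot: [0.001, 0.974, -0.228, 0.001]
ft_force: [-3.5, -0.1, 12.1]
grip_width: 0.1
```

Force is starting to rise, so I use smaller steps.

Request:
play_rows(series=[{"offset":[0,0,0.6],"angular":[0,0,0],"hand":0}])

```text
clock: 16.9
eef_pos: [533.3, -155.0, 89.5]
ee_rot: [0.001, 0.974, -0.228, 0.001]
ft_force: [-3.8, 0.8, 11.9]
grip_width: 0.2
```

Request:
play_rows(series=[{"offset":[0,0,0.6],"angular":[0,0,0],"hand":0}])

```text
clock: 17.02
eef_pos: [533.3, -155.0, 89.4]
ee_rot: [0.001, 0.974, -0.228, 0.001]
ft_force: [-6.3, 1.6, 17.9]
grip_width: -0.0
```

It has bottomed out: force jumped from 11.9 to 17.9 N and travel stopped at z 89.4, so the top is about 40 mm below the rim. I draw straight back.

Request:
play_rows(series=[{"offset":[0,0,-3],"angular":[0,0,0],"hand":0},{"offset":[0,0,-12],"angular":[0,0,0],"hand":0},{"offset":[0,0,-30],"angular":[0,0,0],"hand":0},{"offset":[0,0,-55],"angular":[0,0,0],"hand":0},{"offset":[0,0,-85],"angular":[0,0,0],"hand":0},{"offset":[0,0,-110],"angular":[0,0,0],"hand":0},{"offset":[0,0,-120],"angular":[0,0,0],"hand":0},{"offset":[0,-20,-120],"angular":[0,0,0],"hand":0},{"offset":[0,-30,-120],"angular":[0,0,0],"hand":0},{"offset":[0,-30,-120],"angular":[0,0,0],"hand":0}])

```text
clock: 18.27
eef_pos: [546.2, -126.3, 205.9]
ee_rot: [-0.0, 0.974, -0.227, -0.001]
ft_force: [0.3, -0.4, 0.2]
grip_width: 0.0
```

```bash
python3 - <<'E'
from h import *
o=env.get_obs();print(o['eef_pos'],o['ft_force'],o['clock'])
a=env.capture('wrist')
b=env.capture('side');c=env.capture('scene')
cv2.imwrite('pics/w8.png',np.hstack([cv2.resize(x,(400,500),interpolation=cv2.INTER_CUBIC) for x in (b[230:330,290:370],c[150:250,230:310])]))
cv2.imwrite('pics/w8a.png',a);cv2.imwrite('pics/s8.png',b)
E
```

```text
[ 546.16983712 -126.28916234  205.9287179 ] [ 0.32816155 -0.406984    0.17503734] 18.275
```

View pics/w8.png

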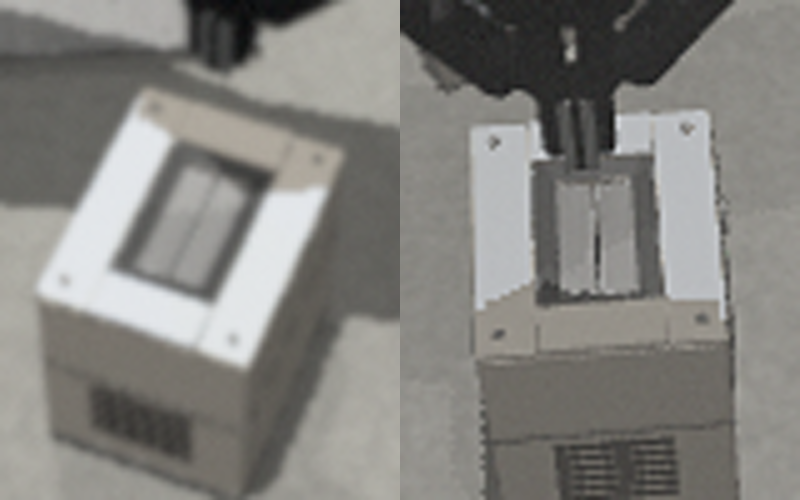

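View pics/w8a.png

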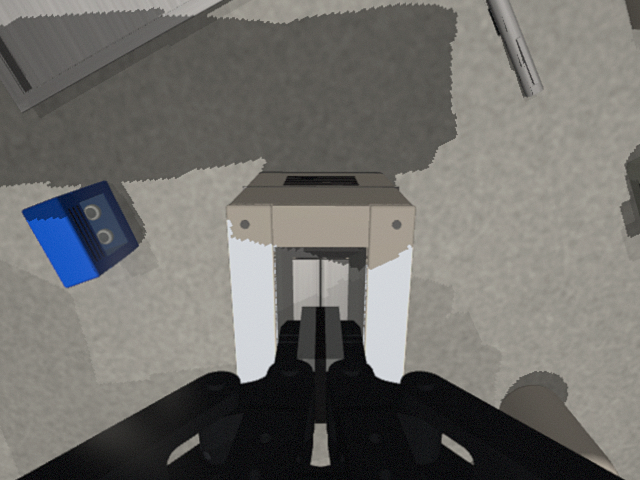

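View pics/s8.png

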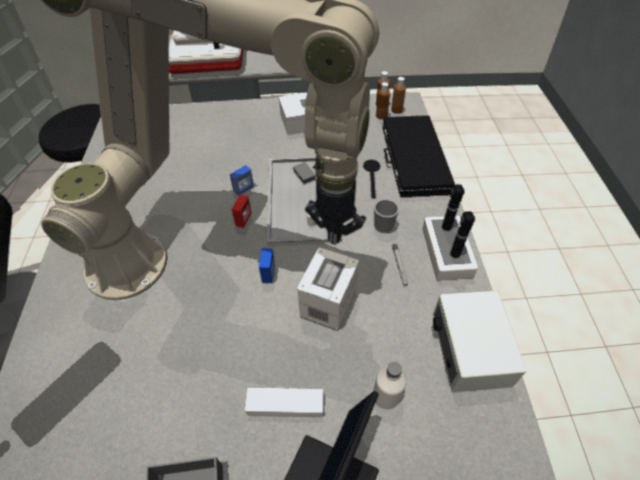

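```bash
python3 - <<'E'
from bench import env
o=env.get_obs();print(o['ft_force'],o['clock']);print(env.hand_in())
E
```

```text
[ 0.79282327 -1.14900803  0.08759221] 18.425
the job is handed in; nothing more can be done
None
```

I put the grey prism carrier into the UV disinfector, pushed it down until it bottomed out, drew back clear and handed the job in at 18.4 s. The hand-in gives no verdict.

- **Insertion:** I lowered the gripped carrier about 47 mm into the slot through the flap door. Then I released it and pushed it down with the shut fingers at about 7–12 N.
- **Bottoming out:** The force jumped from 11.9 to 17.9 N and travel stopped with the carrier's top about 40 mm below the rim. That is inside the 28–41 mm range, but the peak was a little over the 15 N called ample. I stopped there.
- **Last checks:** Both door leaves look shut and level in all three views. The wrist force is about zero to within noise (1.4 N at most), with the gripper clear of everything. The bystanders I could see look unmoved. The dropper bottle was hidden behind the arm in the last full view.
- **Not seen directly:** I inferred that the interlock plate is pressed from the force jump and the depth, because it cannot be seen. I could not check how well the carrier is centred once the door had shut over it.
- **Disagreements:** Estimates of the slot centre along its length differed by about 2 mm between features. There was also a steady 3–4 N sideways force while pushing, so the carrier was probably rubbing lightly on the well.

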